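# Refit the level box's knob on its spindle flat and hold it for the set screw

### The job

The knob has come off the sound-field level box. Put it on the spindle, turn it, without forcing it down, until you feel it drop over the spindle's set-screw flat, then press it fully home against the spring washer and turn it anticlockwise (seen from above) until the spindle comes up against its stop at the lowest mark, the pointer then facing the left side of the box. Finish holding the knob gripped there, pressed fully home, so that the set screw can be tightened; do not let go, and leave the stapler, otoscope, note pad and hex key where they are.

Things in the scene. Friction and masses are not known exactly. Their poses are not given: they have to be found in the camera images.
- level_box: Grey die-cast level box, 120 (x) x 170 (y) x 55 mm tall, standing immovably on the black desk mat. Origin: centre of its underside, below the spindle's vertical axis. Front with two jack sockets and small switch: its -x; left side: +y; z up. On top a round aluminium dial plate, 102 mm across, with scale marks.
- spindle_end (a point): Fixed point: centre of the bare steel spindle's end, 90 mm above the box's origin. Spindle 12 mm in diameter, 30 mm long above the boss, with a 0.4 mm chamfer. One side is milled to a flat 2 mm from the axis, from the end to 6 mm above the boss. Axes as the box; they do not turn with the spindle.
- spindle_stop (a point): Lowest scale mark, 43 mm from the axis on the box's +y (left) side. Spindle turns stiffly (0.03 N m) through 150 degrees between stops and stays put. With the knob fitted, the pointer faces this mark at the anticlockwise stop; clockwise leads via the box's +x. Start: unknown, 29 to 120 degrees clockwise of this stop. The flat is on the side away from the pointer.
- boss_top (a point): Centre of the top of the steel bearing boss, 42 mm across, 60 mm above the box's origin, on the spindle axis: a knob fully home has its underside here. Round the spindle a spring washer 30 mm across stands 4 mm above the boss; pressing it level takes 8 N (2 N/mm), so a knob merely dropped over the flat rides nearly 4 mm high.
- knob: Loose black bar knob, 0.055 to 0.09 kg, upright on the desk. Origin: centre of its underside; z up, x to its pointer. Skirt 50 mm across, 10 mm tall; on it a grip bar 20 mm wide (flat sides at y = -10 and +10 mm), from x = -21 to +15 mm, then tapering to the nose. Bar top 42 mm above the underside.
- knob_grip (a point): On the knob's axis, 30 mm above its underside. Good TCP height to pinch the bar across the knob's y: fingertips then end 1 mm above the skirt, so go no lower.
- knob_bore (a point): Centre of the bore's mouth, at the knob's origin. Bore 13 mm in diameter, 17 mm at the mouth, 36 mm deep; from 18 mm up it is D-shaped, its flat 2.7 mm from the axis at -x, the end with the brass set screw. It slides 18 mm onto the spindle at any angle and stands there, leaning a few degrees, underside 12 mm above the boss; with the D on the flat (within about 7 degrees) it drops on.
- knob_pointer (a point): Tip of the knob's pointer nose: 25 mm from the knob's axis along its +x, 12 mm above its underside.
- stapler: Bystander: dark desk stapler, 135 x 36 x 50 mm, beyond the knob. Origin: centre of its underside, x along its length. Leave alone.
- otoscope: Bystander: otoscope lying on its side, 138 x 67 x 28 mm, on the left. Origin: centre of its underside, x along its length. Leave alone.
- note_pad: Bystander: yellow pad of sticky notes, 78 x 78 x 11 mm, on the left near the edge. Origin: centre of its underside. Leave alone.
- hex_key: Bystander: dark steel L-shaped hex key, 72 mm along y, 24 mm along x, 4 mm thick, near the desk's front edge. Origin: middle of its long leg, on the desk. Leave alone.
Things that resemble listed ones, but are neither listed nor needed, are in the scene too. Several things look just like the knob: the one meant starts nearest to the robot's base.

How it is judged (in metres and radians):
At the end, for the whole second after the job is handed in: Knob on the spindle (axes within 3 mm, tilt under 5 degrees), D over the flat, underside within 1.5 mm of the boss, pointer facing the box's left (tip at most 6 mm, 14 degrees, short of it), at rest, fingers still holding it (over 3 N) (horizontal distance between knob and level_box below 0.003 m and z of knob in the frame of level_box below 0.0615 m and angle between knob's own z axis and vertical below 0.085 rad and y of knob_pointer in the frame of level_box above 0.015 m and x of knob_pointer in the frame of level_box between -0.01 and 0.006 m and contact force between the fingers and knob above 3 N and angular speed of knob below 0.2 rad/s); the arm keeps its last pose, push and grip.
It fails at once if the stapler is shifted more than 3 cm (distance of stapler from where it was at the start of the episode above 0.03 m).
It fails at once if the otoscope is shifted more than 3 cm (distance of otoscope from where it was at the start of the episode above 0.03 m).
It fails at once if the note pad is shifted more than 3 cm (distance of note_pad from where it was at the start of the episode above 0.03 m).
It fails at once if the hex key is shifted more than 3 cm (distance of hex_key from where it was at the start of the episode above 0.03 m).
It fails at once if the knob is forced against the spindle or box with more than 70 N (contact force between knob and level_box above 70 N).
It also fails if it takes over 67 s, if anything falls off the work surface, if the arm or the gripper's body presses on something with over 40 N, if the wrist force passes 120 N, or if a joint passes its speed limit or range.

### The arm

A 6-joint arm with a two-finger parallel gripper is mounted at the origin on a cart in front of the work surface, level with it; the furniture and walls round the work are solid. World frame = base frame: x ahead of the robot, y to its left, z up, the work surface at z = 0. Lengths are in mm, angles in degrees, forces in N, time in s.
With the tool pointing down it reaches from about 300 to 850 mm from the base axis. Payload 4.2 kg.
Tool frame: the origin (TCP) lies between the finger pads, 19 mm behind the fingertips; this is the grasp point; z points along the fingers, y is the line along which they close (so a half turn about z gives the same grasp; the last joint's range is limited). The gripper opens to 91 mm and grips with 3 to 60 N. Pads are 32 mm wide; open, the fingers measure 118 mm over their backs; the gripper's body (76 mm by 178 mm) begins 60 mm behind the grasp point.
Start: joints at [62.911, 18.312, 89.639, -0, 72.044, -1.146], TCP at [251.558, 517.069, 232.776] pointing down, gripper open.
Joint ranges: [-177.97, 177.97], [-48.28, 115.42], [12.27, 149.76], [-77.06, 257.06], [2.81, 150.46], [-146.56, 146.56]. Speed limits (degrees/s): [147.25, 147.25, 180, 180, 180, 180].

### API

Orientations are given as [roll, pitch, yaw] about the fixed x, y, z axes, in that order (R = Rz(yaw) Ry(pitch) Rx(roll)).
In Python, from workcell import state, grab_frame, job_done, masks_of, landmark_of gives the robot as it stands. The module is installed in compiled form; this text tells all that it offers.
- The arm moves only by the tool move_arm, never from a script. Its argument "plan" is a list of rows, each an object of numbers: "x", "y", "z": the shift along the tool's x, y, z in mm; "rx", "ry", "rz": the turn, a rotation vector about the tool's x, y, z in rad. A call has 1 to 10 rows; each row shifts and turns the commanded pose from where the row before left it, along the tool's axes as they then stand; what a row does not reach is not made up. A row lasts 1/10 s, in which the tool goes at most 50 mm and 8.59 degrees, less where a joint would pass 70% of its speed; a pose out of reach is approached as far as the arm can. A call is refused whole if a number of a shift passes 50 or a number of a turn 0.15, either way. A call with a gripper value outside its range is refused whole. "grip" is the opening, from 0 (shut) to 1 (fully open), set as the call begins (left out, the last holds). The fingers move at their own pace and stop on an object; "squeeze" is the grip in N (left out, the last holds). Time passes only in rows, so rows that do not move let the fingers close. It gives the time, the measured TCP pose, the force, the opening and the grip force at its end, in the units of the state.
- state(): the state, without advancing time (a new reading comes with each control period).
- grab_frame(name): name is "side" or "top" or "wrist"; returns a dict with "img" (384x512x3 uint8, red, green, blue), "z_map" (384x512 float32, mm along the optical axis (not along the pixel's ray), 0 where there is no reading), "fx", "fy", "cx", "cy" (pixels), "rvec" (rotation vector, rad) and "tvec" (3), from world to camera coordinates, as OpenCV has them. Camera axes: x right, y down, z forward; pixel columns grow to the right and rows downward; lengths in mm; the calibration is good to about 2 mm. A picture is of the moment at which its call begins.
- job_done(): hands the job in; it is judged then, once.
Trained networks look in the newest picture that a camera, given by its name, has taken for a name from the list of things; names that differ only in an ending like _2 or _b are one class to them, and where a whole thing is asked for, a point or a joint stands for the part that bears it (a point fixed in the world has none). Each returns a list of dicts, best first, with "p" (0 to 1); they miss things now and then, are a little off and sometimes report something else, mostly with a low value. They report only what shows in the picture. A call takes as long as a camera call. They do not tell look-alikes from the thing itself.
- masks_of(camera, label): "pixels" (384x512 bool, what is visible of it) and "box" ([centre column, centre row, width, height] in pixels, round what is visible of it).
- landmark_of(camera, label): "point" ([column, row] in pixels: a listed point, or the origin of a listed thing).
The state is a dict: "time_s": time; "qpos": joint angles; "qvel": joint speeds; "effort": joint torques, N m; "ee_pos": TCP position; "ee_rot": TCP orientation; "force": force on the tool from outside, world axes, zero at the start; "torque": the same for the moment, N m; "gripper_width": finger opening in mm; "gripper_force": force on a finger pad.
Only numpy, scipy, OpenCV 4.12 (cv2) and the standard library are available. Lean on these libraries where they do the work, as an engineer would, in place of code of your own. Each camera call takes 0.05 s, during which the arm holds its last target. There are 200 camera calls.

## Working session

There is one attempt and no reset: what is moved stays moved. The work goes in short steps, Python scripts to look and compute and a tool call to move; the robot and the scene stay as the last step left them, time stands still between calls to the robot, and variables do not carry over. Pictures are saved under pics/ and viewed, at most 10 in all, crops included, and the job is handed in when it is done.

Besides the shell and the picture viewer there is one more tool, called as name(argument=value, ...), one argument or row to a line, values as JSON. move_arm: Moves the arm, as the interface text tells. Its arguments: {"type":"object","properties":{"plan":{"type":"array","items":{"type":"object","properties":{"x":{"type":"number"},"y":{"type":"number"},"z":{"type":"number"},"rx":{"type":"number"},"ry":{"type":"number"},"rz":{"type":"number"}}}},"grip":{"type":"number"},"squeeze":{"type":"number"}},"required":["plan"]}

```bash
mkdir -p pics; cat > h.py <<'E'
import numpy as np, cv2
from workcell import *
from scipy.spatial.transform import Rotation as R
def cam(n):
    f=grab_frame(n); f['R']=R.from_rotvec(np.ravel(f['rvec'])).as_matrix(); f['t']=np.ravel(f['tvec']); return f
def unproj(f,u,v,z):
    u,v,z=map(np.asarray,(u,v,z))
    p=np.stack([(u-f['cx'])/f['fx']*z,(v-f['cy'])/f['fy']*z,z],-1)
    return (p-f['t'])@f['R']
def atz(f,u,v,h):   # ray meets plane z=h
    c=-f['R'].T@f['t']; d=f['R'].T@np.array([(u-f['cx'])/f['fx'],(v-f['cy'])/f['fy'],1])
    return c+d*(h-c[2])/d[2]
def proj(f,p):
    q=f['R']@np.asarray(p,float)+f['t']; return np.array([q[0]/q[2]*f['fx']+f['cx'],q[1]/q[2]*f['fy']+f['cy']])
def save(f,n): cv2.imwrite('pics/'+n,f['img'][:,:,::-1])
E
python3 - <<'E'
from h import *
fs=[]
for n in ('top','side'):
    f=cam(n); fs.append(f['img'])
    print(n,'campos',(-f['R'].T@f['t']).round())
    for l in ('level_box','knob'):
        for m in masks_of(n,l):
            v,u=np.nonzero(m['pixels']&(f['z_map']>0)); P=unproj(f,u,v,f['z_map'][v,u])
            print(l,round(m['p'],2),np.round(m['box']),P.min(0).round(),P.max(0).round(),np.median(P,0).round())
    for l,h in (('knob',0),('knob_pointer',12),('spindle_end',90),('level_box',0),('spindle_stop',55),('stapler',0),('otoscope',0),('note_pad',0),('hex_key',0)):
        for m in landmark_of(n,l): print(l,round(m['p'],2),np.round(m['point']),atz(f,*m['point'],h).round(1))
cv2.imwrite('pics/a.png',cv2.resize(np.vstack(fs)[:,:,::-1],None,fx=.78,fy=.78) if 0 else np.vstack([cv2.resize(x,(400,300)) for x in fs])[:,:,::-1])
print(state())
E
```

```text
top campos [ 424.  107. 1339.]
level_box 0.63 [385. 174.  69.  54.] [ 464. -347.    2.] [ 626. -143.  103.] [ 539. -234.   61.]
knob 0.62 [217. 200.  16.  17.] [458. 235.   5.] [502. 281.  51.] [481. 253.  19.]
knob 0.61 [259. 210.  17.  15.] [428. 115.   5.] [474. 161.  50.] [450. 138.  15.]
knob 0.77 [256. 208.] [456.6 140.5   0. ]
knob 0.57 [214. 199.] [485.6 266.9   0. ]
knob_pointer 0.69 [263. 201.] [475.8 117.5  12. ]
knob_pointer 0.59 [379. 177.] [ 538.2 -231.4   12. ]
knob_pointer 0.52 [216. 209.] [454.8 260.7  12. ]
spindle_end 0.79 [392. 175.] [ 537.3 -247.6   90. ]
spindle_end 0.62 [386. 176.] [ 534.6 -232.1   90. ]
level_box 0.61 [382. 176.] [ 541.8 -242.4    0. ]
level_box 0.44 [253. 212.] [445.  149.3   0. ]
spindle_stop 0.79 [370. 180.] [ 528.2 -194.    55. ]
stapler 0.95 [212. 162.] [599.4 270.2   0. ]
otoscope 0.9 [154. 180.] [550.6 447.6   0. ]
note_pad 0.87 [159. 230.] [398.1 436.2   0. ]
hex_key 0.56 [386. 176.] [ 543.8 -256.3    0. ]
hex_key 0.53 [267. 237.] [368.5 108.5   0. ]
side campos [ 379. 1188.  656.]
level_box 0.75 [244. 152.  41.  35.] [ 465. -495.   -1
[... 744 characters left out ...]
. 215.] [370.6 118.4   0. ]
{'time_s': 1.2, 'qpos': array([ 6.29111465e+01,  1.83098136e+01,  8.96396787e+01, -1.20222991e-03,
        7.20437310e+01, -1.14493279e+00]), 'qvel': array([-0.10162673, -0.03445876,  0.05643211, -0.02444141, -0.09205148,
       -0.00724346]), 'effort': array([ 2.57130465e-03, -4.12349188e+01, -2.32229412e+01,  7.30640860e-02,
        3.77911550e-02,  7.83233617e-06]), 'ee_pos': array([251.5568819 , 517.06137009, 232.7922533 ]), 'ee_rot': array([1.79993247e+02, 1.27889730e-03, 1.54056450e+02]), 'force': array([-0.26252743, -0.20819744,  0.21763399]), 'torque': array([ 0.02276817,  0.04870386, -0.0157003 ]), 'gripper_force': 0.0, 'gripper_width': 91.16141842635201}
```

View pics/a.png

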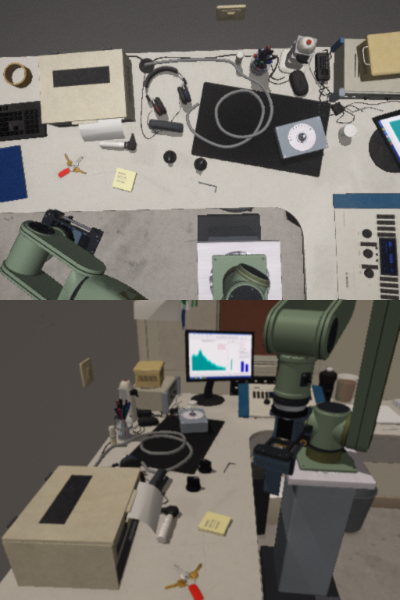

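Overview: in the top view (400x300 scale) the two black knobs are at about (169,156) and (201,164). The box is at (300,136), with the pad, otoscope, stapler and hex key left and front. In full-size top pixels the candidates are A at (259,210), world (451,138), 472 mm from the base, and B at (217,200), world (481,258), 546 mm. A is nearer the base, so A fits. I'll confirm it with a crop.

```bash
python3 - <<'E'
from h import *
f=cam('top'); i=f['img']
c=lambda a,b,w,h:cv2.resize(i[b:b+h,a:a+w],(400,400),interpolation=cv2.INTER_CUBIC)
cv2.imwrite('pics/b.png',np.hstack([c(200,170,80,80),c(345,135,80,80)])[:,:,::-1])
P=unproj(f,*np.meshgrid(np.arange(512),np.arange(384)),f['z_map'])
for x,y in((451,138),(481,258)):
    m=(abs(P[...,0]-x)<40)&(abs(P[...,1]-y)<40)&(P[...,2]>35)&(P[...,2]<60)
    q=P[m]; print('bar',len(q),q.mean(0).round(1), q.min(0).round(),q.max(0).round())
m=(abs(P[...,0]-538)<70)&(abs(P[...,1]+240)<75)
for lo,hi in((45,70),(70,120)):
    q=P[m&(P[...,2]>lo)&(P[...,2]<hi)];print(len(q),q.mean(0).round(1),np.median(q[:,2]).round(1))
m=(abs(P[...,0]-538)<120)&(abs(P[...,1]+240)<130)&(P[...,2]>45)&(P[...,2]<68)
print(cv2.minAreaRect(P[m][:,:2].astype(np.float32)))
E
```

```text
bar 90 [450.1 139.2  43.2] [432. 124.  35.] [470. 157.  49.]
bar 92 [483.7 255.7  43.1] [461. 247.  37.] [502. 265.  51.]
2146 [ 538.9 -238.8   61.5] 61.5
42 [ 541.  -236.9   81.1] 74.6
((540.2582397460938, -239.75772094726562), (121.7076644897461, 173.28733825683594), 12.601496696472168)
```

View pics/b.png

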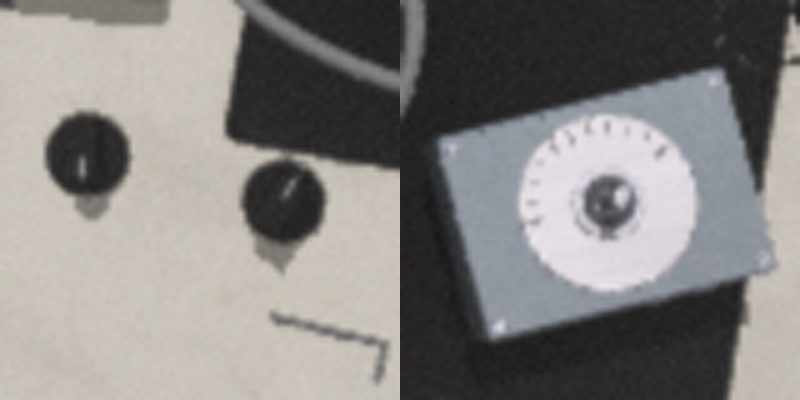

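The crop shows knob A at crop (284,203), its white line pointing up and right, so yaw is about -35°. It is the one nearest the base, just behind the hex key at crop (330,335). On the right, the spindle is at crop (610,200), with the lowest mark on the dial's left. I'll move above A.

move_arm(
  plan=[
    {"x":-34.5,"y":-25.4},
    {"x":-34.5,"y":-25.4},
    {"x":-34.5,"y":-25.4},
    {"x":-34.5,"y":-25.4},
    {"x":-34.5,"y":-25.4},
    {"x":-34.5,"y":-25.4},
    {"x":-34.5,"y":-25.4},
    {"x":-34.5,"y":-25.4},
    {"x":-34.5,"y":-25.4},
    {"x":-34.5,"y":-25.4},
  ],
  grip=1,
)

```text
schema error: expected keys x, y, z, rx, ry, rz
```

move_arm(
  plan=[
    {"rz":0.145},
    {"rz":0.145},
    {"rz":0.145},
    {"rz":0.145},
    {"rz":0.145},
    {"rz":0.145},
    {"rz":0.145},
    {"rz":0.145},
    {"rz":0.145},
    {"rz":0.145},
  ],
)

```text
schema error: expected keys x, y, z, rx, ry, rz
```

```bash
cat > look.py <<'E'
from h import *
import sys
def look(name,labels):
    f=cam('wrist'); save(f,name); print('cam',(-f['R'].T@f['t']).round(),'axis',f['R'][2].round(2))
    for l,h in labels:
        for m in landmark_of('wrist',l): print(l,round(m['p'],2),np.round(m['point']),atz(f,*m['point'],h).round(1))
    s=state(); print(s['time_s'],s['ee_pos'].round(1),s['ee_rot'].round(1),s['qpos'].round(1),s['force'].round(1))
    return f
E
python3 - <<'E'
from look import *
f=look('c.png',(('knob',0),('knob_pointer',12),('knob_grip',30)))
for m in masks_of('wrist','knob'): print(m['p'],m['box'])
E
```

```text
cam [192. 546. 384.] axis [ 0.21 -0.1  -0.97]
1.45 [251.5 517.1 232.8] [180.   -0.  154.1] [62.9 18.3 89.6  0.  72.  -1.1] [-0.2 -0.1  0.5]
```

View pics/c.png

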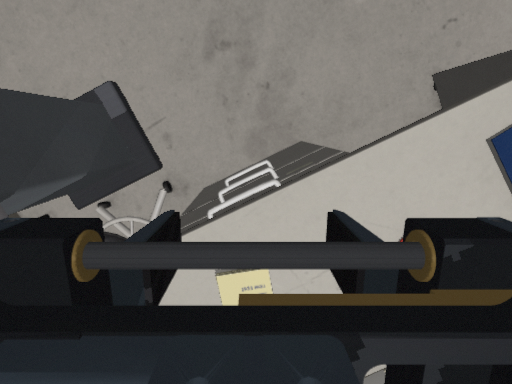

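move_arm(
  plan=[
    {"x":-30.6,"y":-29.1,"z":0,"rx":0,"ry":0,"rz":0},
    {"x":-30.6,"y":-29.1,"z":0,"rx":0,"ry":0,"rz":0},
    {"x":-30.6,"y":-29.1,"z":0,"rx":0,"ry":0,"rz":0},
    {"x":-30.6,"y":-29.1,"z":0,"rx":0,"ry":0,"rz":0},
    {"x":-30.6,"y":-29.1,"z":0,"rx":0,"ry":0,"rz":0},
    {"x":-30.6,"y":-29.1,"z":0,"rx":0,"ry":0,"rz":0},
    {"x":-30.6,"y":-29.1,"z":0,"rx":0,"ry":0,"rz":0},
    {"x":-30.6,"y":-29.1,"z":0,"rx":0,"ry":0,"rz":0},
    {"x":0,"y":0,"z":0,"rx":0,"ry":0,"rz":0.144},
    {"x":0,"y":0,"z":0,"rx":0,"ry":0,"rz":0.144},
  ],
  grip=1,
)

```text
time_s: 2.5
ee_pos: [370.3, 199.3, 233.0]
ee_rot: [180.0, 0.0, 137.0]
force: [0.4, -0.1, -0.0]
gripper_width: 90.9
gripper_force: 0.0
```

move_arm(
  plan=[
    {"x":0,"y":0,"z":0,"rx":0,"ry":0,"rz":0.144},
    {"x":0,"y":0,"z":0,"rx":0,"ry":0,"rz":0.144},
    {"x":0,"y":0,"z":0,"rx":0,"ry":0,"rz":0.144},
    {"x":0,"y":0,"z":0,"rx":0,"ry":0,"rz":0.144},
    {"x":0,"y":0,"z":0,"rx":0,"ry":0,"rz":0.144},
    {"x":0,"y":0,"z":0,"rx":0,"ry":0,"rz":0.144},
    {"x":0,"y":0,"z":0,"rx":0,"ry":0,"rz":0.144},
    {"x":0,"y":0,"z":0,"rx":0,"ry":0,"rz":0.144},
    {"x":0,"y":0,"z":0,"rx":0,"ry":0,"rz":0.144},
    {"x":0,"y":0,"z":0,"rx":0,"ry":0,"rz":0.144},
  ],
)

```text
time_s: 3.5
ee_pos: [369.8, 200.6, 232.9]
ee_rot: [180.0, -0.0, 54.7]
force: [1.0, 0.1, -0.5]
gripper_width: 91.5
gripper_force: 0.0
```

move_arm(
  plan=[
    {"x":0,"y":0,"z":0,"rx":0,"ry":0,"rz":0.144},
    {"x":0,"y":0,"z":0,"rx":0,"ry":0,"rz":0.144},
    {"x":0,"y":0,"z":0,"rx":0,"ry":0,"rz":0.144},
    {"x":0,"y":0,"z":0,"rx":0,"ry":0,"rz":0.144},
    {"x":0,"y":0,"z":0,"rx":0,"ry":0,"rz":0.144},
    {"x":0,"y":0,"z":0,"rx":0,"ry":0,"rz":0.144},
    {"x":0,"y":0,"z":0,"rx":0,"ry":0,"rz":0.144},
    {"x":0,"y":0,"z":0,"rx":0,"ry":0,"rz":0.144},
    {"x":0,"y":0,"z":0,"rx":0,"ry":0,"rz":0.144},
  ],
)

```text
time_s: 4.4
ee_pos: [369.8, 200.6, 232.9]
ee_rot: [-180.0, -0.0, -19.5]
force: [0.0, 0.6, -0.3]
gripper_width: 91.0
gripper_force: 0.0
```

```bash
python3 - <<'E'
from look import *
f=look('d.png',(('knob',0),('knob_pointer',12),('knob_grip',30)))
for m in masks_of('wrist','knob'): print(m['p'],m['box'])
E
```

```text
cam [431. 179. 384.] axis [-0.22  0.08 -0.97]
knob 0.95 [186. 114.] [477.1 254.4   0. ]
knob 0.62 [282. 105.] [446.7 134.    0. ]
knob_pointer 0.64 [190. 128.] [458.2 253.3  12. ]
knob_pointer 0.59 [287.  84.] [466.7 122.1  12. ]
knob_grip 0.88 [281.  98.] [452.8 136.6  30. ]
knob_grip 0.7 [176. 109.] [482.4 257.5  30. ]
4.6 [369.8 200.6 232.8] [-180.   -0.  -19.] [ 26.9   4.3 107.9   0.   67.8 135.9] [-0.   0.4  0.1]
0.91 [280.2, 104.4, 35.2, 41.2]
0.73 [183.3, 110.0, 43.2, 37.9]
```

View pics/d.png

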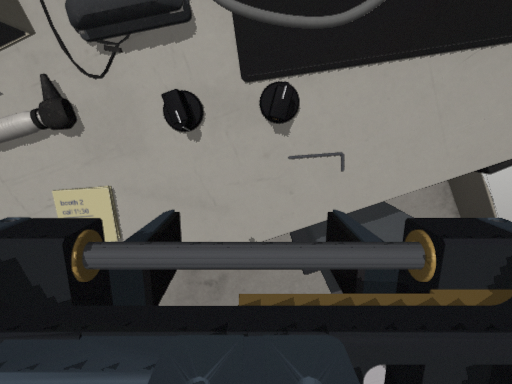

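The wrist view shows knob A at (280,103), its white line pointing up and slightly right. Knob B is at (183,110), the pad at (85,210) and the hex key at (318,157). Next I'll measure A's bar by depth.

```bash
python3 - <<'E'
from h import *
f=cam('wrist')
P=unproj(f,*np.meshgrid(np.arange(512),np.arange(384)),f['z_map'])
d=(abs(P[...,0]-451)<35)&(abs(P[...,1]-137)<35)&(f['z_map']>0)
for lo,hi in((-5,3),(6,14),(34,50),(38,44)):
    q=P[d&(P[...,2]>lo)&(P[...,2]<hi)]; 
    if len(q)>8: print(lo,len(q),q.mean(0).round(1),np.median(q[:,2]).round(1),cv2.minAreaRect(q[:,:2].astype(np.float32)))
    if lo==6:
        A=np.c_[2*q[:,:2],np.ones(len(q))]
# white line
g=f['img'].min(-1).astype(int); v,u=np.nonzero((g[80:125,260:302]>110)); print(np.c_[u+260,v+80].tolist()[:0])
m=[x for x in masks_of('wrist','knob') if abs(x['box'][0]-280)<15][0]['pixels']
m=cv2.erode(m.astype(np.uint8),np.ones((5,5)))>0
v,u=np.nonzero(m&(g>90)); w=np.array([atz(f,a,b,42)[:2] for a,b in zip(u,v)]); print(len(w)); 
if len(w)>3:
  c=w.mean(0); s=np.linalg.svd(w-c)[2][0]; print('line',c,w.min(0),w.max(0),np.degrees(np.arctan2(s[1],s[0])))
i=cv2.resize(f['img'][70:140,245:315],(560,560),interpolation=cv2.INTER_CUBIC); cv2.imwrite('pics/e.png',i[:,:,::-1])
E
```

```text
-5 1623 [ 4.488e+02  1.389e+02 -4.000e-01] -0.4 ((451.01251220703125, 137.001220703125), (69.96554565429688, 69.9609603881836), 0.0002561018627602607)
6 651 [450.4 139.5   9. ] 9.2 ((453.66986083984375, 136.54180908203125), (49.98295974731445, 57.08955764770508), 81.2590103149414)
34 625 [448.9 138.5  41.2] 41.2 ((449.8504333496094, 137.6540069580078), (20.089502334594727, 41.19755935668945), 55.17401123046875)
38 615 [448.8 138.5  41.2] 41.3 ((449.8389892578125, 137.66192626953125), (20.089502334594727, 41.169837951660156), 55.17401123046875)
[]
25
line [457.51744128 132.87549184] [452.08444823 128.70291886] [463.15142842 136.4873478 ] 145.31476302517555
```

View pics/e.png

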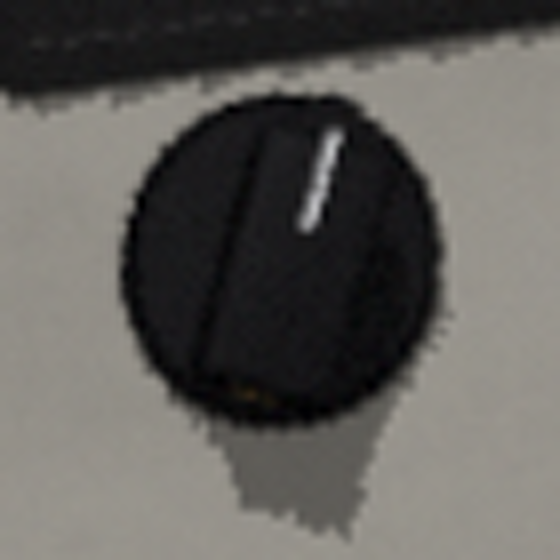

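The crop shows the bar with its white line at the nose end (crop (320,180)) and the brass set screw at the tail (crop (250,393)), as described. Axis is (450.2,137.5), yaw -34.8°, top 41–42 mm: the sizes match. Going down to grasp.

move_arm(
  plan=[
    {"x":0,"y":0,"z":0,"rx":0,"ry":0,"rz":0.138},
    {"x":0,"y":0,"z":0,"rx":0,"ry":0,"rz":0.138},
    {"x":34,"y":2,"z":20,"rx":0,"ry":0,"rz":0},
    {"x":34,"y":2,"z":30,"rx":0,"ry":0,"rz":0},
    {"x":34,"y":2,"z":30,"rx":0,"ry":0,"rz":0},
    {"x":0,"y":0,"z":40,"rx":0,"ry":0,"rz":0},
    {"x":0,"y":0,"z":30,"rx":0,"ry":0,"rz":0},
    {"x":0,"y":0,"z":0,"rx":0,"ry":0,"rz":0},
    {"x":0,"y":0,"z":0,"rx":0,"ry":0,"rz":0},
  ],
)

```text
time_s: 5.65
ee_pos: [457.4, 125.6, 80.3]
ee_rot: [-179.2, 1.2, -33.7]
force: [0.9, -0.5, -0.0]
gripper_width: 91.1
gripper_force: 0.0
```

move_arm(
  plan=[
    {"x":0,"y":0,"z":0,"rx":0,"ry":0,"rz":0},
    {"x":0,"y":0,"z":0,"rx":0,"ry":0,"rz":0},
  ],
)

```text
time_s: 5.85
ee_pos: [458.3, 125.9, 81.8]
ee_rot: [-179.0, 1.0, -33.7]
force: [-0.2, 0.2, -0.2]
gripper_width: 91.2
gripper_force: 0.0
```

```bash
python3 -c "
from workcell import *
s=state();print(s['qpos'].round(1),s['ee_pos'].round(1),s['ee_rot'].round(1),s['qvel'].round(1))"
```

```text
[ 13.   18.5 114.6   1.9  47.  135.5] [458.3 125.9  81.8] [-179.     1.   -33.7] [-0.   0.1  0.3 -0.1 -0.1  0. ]
```

```bash
cat >> h.py <<'E'
def delta(x,y,z,yaw,roll=180,pitch=0):
    s=state(); A=R.from_euler('xyz',s['ee_rot'],degrees=True); B=R.from_euler('xyz',[roll,pitch,yaw],degrees=True)
    d=A.inv().apply(np.array([x,y,z])-s['ee_pos']); r=(A.inv()*B).as_rotvec()
    print('at',s['ee_pos'].round(1),s['ee_rot'].round(1),'q',s['qpos'].round(1),'shift',d.round(1),'rot',r.round(3),'t',s['time_s'])
E
python3 -c "
from h import *
delta(450.2,137.5,80,-27)"
```

```text
at [458.3 125.9  81.8] [-179.     1.   -33.7] q [ 13.   18.5 114.6   1.9  47.  135.5] shift [-13.1  -5.1   2.1] rot [-0.018  0.017 -0.118] t 5.85
```

move_arm(
  plan=[
    {"x":0,"y":0,"z":0,"rx":-0.018,"ry":0.017,"rz":-0.118},
    {"x":0,"y":0,"z":0,"rx":0,"ry":0,"rz":0},
    {"x":0,"y":0,"z":0,"rx":0,"ry":0,"rz":0},
  ],
)

```text
time_s: 6.15
ee_pos: [457.5, 125.8, 80.9]
ee_rot: [179.9, 0.1, -27.1]
force: [0.7, -0.5, -0.6]
gripper_width: 91.2
gripper_force: 0.0
```

```bash
python3 -c "
from h import *
delta(450.2,137.5,80,-27)"
```

```text
at [457.5 125.8  80.9] [ 1.799e+02  1.000e-01 -2.710e+01] q [ 14.   18.5 114.6   0.   47.  131.1] shift [-11.8  -7.1   0.9] rot [ 0.001  0.002 -0.002] t 6.15
```

move_arm(
  plan=[
    {"x":-11.8,"y":-7.1,"z":1,"rx":0.001,"ry":0.002,"rz":0.015},
    {"x":0,"y":0,"z":30,"rx":0,"ry":0,"rz":0},
    {"x":0,"y":0,"z":18.8,"rx":0,"ry":0,"rz":0},
    {"x":0,"y":0,"z":0,"rx":0,"ry":0,"rz":0},
    {"x":0,"y":0,"z":0,"rx":0,"ry":0,"rz":0},
  ],
)

```text
time_s: 6.65
ee_pos: [450.1, 137.1, 30.6]
ee_rot: [179.9, 0.1, -27.9]
force: [0.2, 0.4, 0.5]
gripper_width: 91.2
gripper_force: 0.0
```

```bash
python3 -c "
from h import *
delta(450.2,137.5,31,-28)"
```

```text
at [450.1 137.1  30.6] [ 1.799e+02  1.000e-01 -2.790e+01] q [ 15.6  22.6 118.3  -0.   39.2 133.5] shift [-0.  -0.4 -0.4] rot [0.001 0.001 0.001] t 6.65
```

move_arm(
  plan=[
    {"x":0,"y":0,"z":0,"rx":0,"ry":0,"rz":0},
    {"x":0,"y":0,"z":0,"rx":0,"ry":0,"rz":0},
    {"x":0,"y":0,"z":0,"rx":0,"ry":0,"rz":0},
    {"x":0,"y":0,"z":0,"rx":0,"ry":0,"rz":0},
    {"x":0,"y":0,"z":0,"rx":0,"ry":0,"rz":0},
    {"x":0,"y":0,"z":0,"rx":0,"ry":0,"rz":0},
    {"x":0,"y":0,"z":0,"rx":0,"ry":0,"rz":0},
  ],
  grip=0,
  squeeze=8,
)

```text
time_s: 7.35
ee_pos: [449.7, 137.1, 30.2]
ee_rot: [179.9, 0.1, -27.9]
force: [0.5, -0.1, 0.1]
gripper_width: 38.0
gripper_force: 0.0
```

move_arm(
  plan=[
    {"x":0,"y":0,"z":0,"rx":0,"ry":0,"rz":0},
    {"x":0,"y":0,"z":0,"rx":0,"ry":0,"rz":0},
    {"x":0,"y":0,"z":0,"rx":0,"ry":0,"rz":0},
    {"x":0,"y":0,"z":0,"rx":0,"ry":0,"rz":0},
  ],
  squeeze=25,
)

```text
time_s: 7.75
ee_pos: [449.8, 137.1, 30.2]
ee_rot: [179.9, 0.1, -27.9]
force: [-0.1, 0.3, 0.1]
gripper_width: 19.8
gripper_force: 25.0
```

The bar is held (19.8 mm). Lifting it and moving near the box for a view.

move_arm(
  plan=[
    {"x":0,"y":0,"z":-20,"rx":0,"ry":0,"rz":0},
    {"x":0,"y":0,"z":-50,"rx":0,"ry":0,"rz":0},
    {"x":0,"y":0,"z":-50,"rx":0,"ry":0,"rz":0},
    {"x":0,"y":0,"z":-50,"rx":0,"ry":0,"rz":0},
    {"x":17.2,"y":36.4,"z":0,"rx":0,"ry":0,"rz":0},
    {"x":17.2,"y":36.4,"z":0,"rx":0,"ry":0,"rz":0},
    {"x":17.2,"y":36.4,"z":0,"rx":0,"ry":0,"rz":0},
    {"x":17.2,"y":36.4,"z":0,"rx":0,"ry":0,"rz":0},
    {"x":17.2,"y":36.4,"z":0,"rx":0,"ry":0,"rz":0},
    {"x":17.2,"y":36.4,"z":0,"rx":0,"ry":0,"rz":0},
  ],
)

```text
time_s: 8.75
ee_pos: [438.5, -105.6, 200.4]
ee_rot: [179.9, 0.1, -27.9]
force: [2.2, -0.2, 0.2]
gripper_width: 19.6
gripper_force: 25.0
```

move_arm(
  plan=[
    {"x":17.2,"y":36.4,"z":0,"rx":0,"ry":0,"rz":0},
    {"x":17.2,"y":36.4,"z":0,"rx":0,"ry":0,"rz":0},
    {"x":0,"y":0,"z":0,"rx":0,"ry":0,"rz":0},
    {"x":0,"y":0,"z":0,"rx":0,"ry":0,"rz":0},
    {"x":0,"y":0,"z":0,"rx":0,"ry":0,"rz":0},
  ],
)

```text
time_s: 9.25
ee_pos: [435.2, -183.5, 200.3]
ee_rot: [179.9, 0.1, -27.9]
force: [0.4, -0.0, -0.5]
gripper_width: 20.5
gripper_force: 25.0
```

```bash
python3 - <<'E'
from look import *
f=look('f.png',(('spindle_end',90),('spindle_stop',55),('boss_top',60),('level_box',0)))
P=unproj(f,*np.meshgrid(np.arange(512),np.arange(384)),f['z_map'])
d=(abs(P[...,0]-541)<90)&(abs(P[...,1]+241)<110)&(f['z_map']>0)
for lo,hi in((84,95),(58.5,63),(50,58)):
    q=P[d&(P[...,2]>lo)&(P[...,2]<hi)].astype(np.float32)
    if len(q)>5: print(lo,len(q),q.mean(0).round(1),np.median(q[:,2]),cv2.minAreaRect(q[:,:2]),cv2.minEnclosingCircle(q[:,:2]))
u,v=proj(f,(541,-241,90)).astype(int); print(u,v)
i=f['img']; c=cv2.resize(i[max(0,v-30):v+30,u-30:u+30],(400,400),interpolation=cv2.INTER_CUBIC)
cv2.imwrite('pics/f.png',np.hstack([cv2.resize(i,(400,300)),np.zeros((300,0,3),np.uint8)])[:,:,::-1]); cv2.imwrite('pics/g.png',np.hstack([cv2.copyMakeBorder(cv2.resize(i,(400,300)),0,100,0,0,0),c])[:,:,::-1])
E
```

```text
cam [ 493. -214.  352.] axis [-0.21  0.11 -0.97]
spindle_end 0.97 [256.  59.] [ 541.3 -242.3   90. ]
spindle_stop 0.24 [252.  81.] [ 531.9 -234.4   55. ]
boss_top 0.85 [253.  70.] [ 539.3 -239.1   60. ]
level_box 0.92 [252.  83.] [ 537.9 -236.8    0. ]
9.5 [ 435.6 -183.6  200.6] [ 1.799e+02  1.000e-01 -2.780e+01] [-2.420e+01  1.060e+01  1.053e+02 -1.000e-01  6.420e+01  9.360e+01] [ 0.4 -0.7 -0.4]Traceback (most recent call last):
  File "<stdin>", line 7, in <module>
cv2.error: OpenCV(4.12.0) /io/opencv/modules/imgproc/src/convhull.cpp:143: error: (-215:Assertion failed) total >= 0 && (depth == CV_32F || depth == CV_32S) in function 'convexHull'
```

```bash
python3 - <<'E'
from look import *
f=cam('wrist')
P=unproj(f,*np.meshgrid(np.arange(512),np.arange(384)),f['z_map'])
d=(abs(P[...,0]-541)<95)&(abs(P[...,1]+241)<110)&(f['z_map']>0)
for lo,hi in((86,95),(62,70),(57,62),(50,57)):
    q=np.ascontiguousarray(P[d&(P[...,2]>lo)&(P[...,2]<hi)][:,:3].astype(np.float32))
    if len(q)>5: xy=np.ascontiguousarray(q[:,:2]); print(lo,len(q),q.mean(0).round(1),np.median(q[:,2]),cv2.minAreaRect(xy),cv2.minEnclosingCircle(xy))
u,v=proj(f,(541,-241,90)).astype(int); print(u,v)
i=f['img']; c=cv2.resize(i[max(0,v-30):v+30,u-30:u+30],(400,400),interpolation=cv2.INTER_CUBIC)
cv2.imwrite('pics/g.png',np.hstack([cv2.copyMakeBorder(cv2.resize(i,(400,300)),0,100,0,0,0),c])[:,:,::-1])
for l,h in(('spindle_end',90),('spindle_stop',55),('knob',170),('knob_bore',170)):
    for m in landmark_of('wrist',l): print(l,m['p'],atz(f,*m['point'],h).round(1))
E
```

```text
86 134 [ 538.9 -238.8   93.1] 93.61572 ((539.1799926757812, -238.55165100097656), (7.486997127532959, 11.503317832946777), 67.81340789794922) ((538.7140502929688, -240.12557983398438), 5.9195237159729)
62 1979 [ 539.2 -241.4   64.4] 63.578693 ((539.4555053710938, -241.03726196289062), (98.46339416503906, 98.35980224609375), 53.29994583129883) ((538.687744140625, -240.59596252441406), 50.29197692871094)
57 19641 [ 535.4 -238.    59.5] 59.25906 ((538.5624389648438, -240.50067138671875), (121.21527862548828, 170.8846893310547), 12.719470024108887) ((538.886474609375, -240.8402557373047), 103.33003997802734)
50 367 [ 524.  -224.    56.5] 56.645954 ((538.6558227539062, -240.34893798828125), (122.06514739990234, 171.6412811279297), 12.676602363586426) ((537.4788208007812, -240.08786010742188), 103.53462982177734)
254 61
spindle_end 0.81 [ 539. -241.   90.]
spindle_end 0.56 [ 525.  -203.4   90. ]
spindle_stop 0.78 [ 530.2 -202.    55. ]
knob 0.74 [ 435.  -186.7  170. ]
knob_bore 0.6 [ 435.  -180.2  170. ]
```

View pics/g.png

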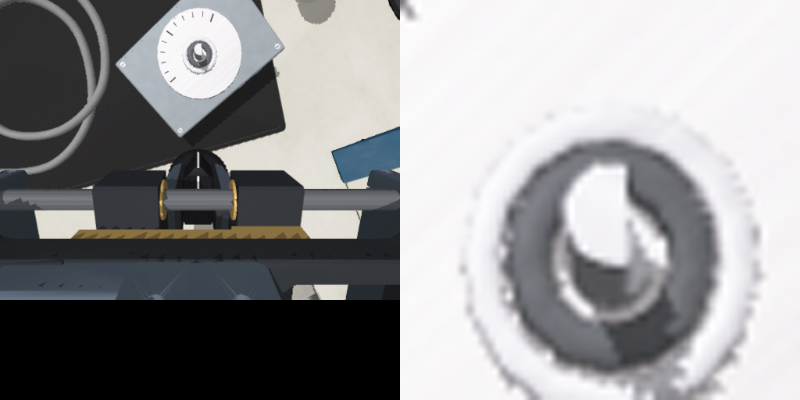

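The overview shows the box with its dial at (200,52). In the enlarged crop the bright end face is D-shaped, with its flat edge at crop x≈627 on the right. That puts the flat's normal near 245° world and the pointer near 65°, about 38° clockwise of the stop, which is within the stated range. The axis is about (539.2,-240.8). I'll start 13° short, at yaw 52, and turn anticlockwise.

move_arm(
  plan=[
    {"x":0,"y":0,"z":0,"rx":0,"ry":0,"rz":-0.14},
    {"x":0,"y":0,"z":0,"rx":0,"ry":0,"rz":-0.14},
    {"x":0,"y":0,"z":0,"rx":0,"ry":0,"rz":-0.14},
    {"x":0,"y":0,"z":0,"rx":0,"ry":0,"rz":-0.14},
    {"x":0,"y":0,"z":0,"rx":0,"ry":0,"rz":-0.14},
    {"x":0,"y":0,"z":0,"rx":0,"ry":0,"rz":-0.14},
    {"x":0,"y":0,"z":0,"rx":0,"ry":0,"rz":-0.14},
    {"x":0,"y":0,"z":0,"rx":0,"ry":0,"rz":-0.14},
    {"x":0,"y":0,"z":0,"rx":0,"ry":0,"rz":-0.14},
    {"x":0,"y":0,"z":0,"rx":0,"ry":0,"rz":-0.14},
  ],
)

```text
time_s: 10.75
ee_pos: [435.5, -184.5, 200.5]
ee_rot: [-180.0, 0.1, 52.7]
force: [0.6, 1.3, -1.1]
gripper_width: 19.8
gripper_force: 25.0
```

move_arm(
  plan=[
    {"x":4.7,"y":29.2,"z":0,"rx":0,"ry":0,"rz":0},
    {"x":4.7,"y":29.2,"z":0,"rx":0,"ry":0,"rz":0},
    {"x":4.7,"y":29.2,"z":0,"rx":0,"ry":0,"rz":0},
    {"x":4.7,"y":29.2,"z":0,"rx":0,"ry":0,"rz":0},
    {"x":0,"y":0,"z":30,"rx":0,"ry":0,"rz":0},
    {"x":0,"y":0,"z":26,"rx":0,"ry":0,"rz":0},
    {"x":0,"y":0,"z":0,"rx":0,"ry":0,"rz":0},
    {"x":0,"y":0,"z":0,"rx":0,"ry":0,"rz":0},
    {"x":0,"y":0,"z":0,"rx":0,"ry":0,"rz":0},
  ],
)

```text
time_s: 11.65
ee_pos: [540.2, -241.4, 146.1]
ee_rot: [179.9, 0.1, 52.3]
force: [0.4, 0.9, -0.8]
gripper_width: 19.8
gripper_force: 25.0
```

```bash
python3 - <<'E'
from h import *
delta(539.2,-240.8,125,52)
print(state()['force'].round(2))
for n in('side','top'):
  f=cam(n)
  for l,h in(('knob_bore',115),('spindle_end',90)):
    for m in landmark_of(n,l): print(n,l,round(m['p'],2),np.round(m['point'],1),proj(f,(539.2,-240.8,h)).round(1))
E
```

```text
at [ 540.2 -241.4  146.1] [1.799e+02 1.000e-01 5.230e+01] q [-25.1  23.5  94.8  -0.1  61.6  12.6] shift [-0.1 -1.2 21.1] rot [0.002 0.001 0.006] t 11.65
[ 0.41  0.85 -0.77]
side knob_bore 0.84 [248.5 237.6] [246.1 132.3]
side knob_bore 0.51 [243.6 132.3] [246.1 132.3]
side spindle_end 0.97 [244.  140.1] [246.1 138.9]
top knob_bore 0.74 [216.6 199.3] [391.8 173.4]
top knob_bore 0.47 [390.9 172.3] [391.8 173.4]
top spindle_end 0.85 [389.9 173.2] [389.3 174.3]
```

move_arm(
  plan=[
    {"x":0,"y":-1.2,"z":20,"rx":0.002,"ry":0.001,"rz":0},
    {"x":0,"y":0,"z":4,"rx":0,"ry":0,"rz":0},
    {"x":0,"y":0,"z":4,"rx":0,"ry":0,"rz":0},
    {"x":0,"y":0,"z":0,"rx":0,"ry":0,"rz":0},
    {"x":0,"y":0,"z":0,"rx":0,"ry":0,"rz":0},
  ],
)

```text
time_s: 12.45
ee_pos: [538.9, -240.9, 116.5]
ee_rot: [-179.9, 0.0, 52.3]
force: [3.5, -3.2, -4.9]
gripper_width: 19.8
gripper_force: 25.0
```

move_arm(
  plan=[
    {"x":0,"y":0,"z":3,"rx":0,"ry":0,"rz":0},
    {"x":0,"y":0,"z":0,"rx":0,"ry":0,"rz":0},
    {"x":0,"y":0,"z":0,"rx":0,"ry":0,"rz":0},
  ],
)

```text
time_s: 12.75
ee_pos: [539.0, -240.8, 113.8]
ee_rot: [-180.0, 0.0, 52.3]
force: [3.9, -1.9, -0.1]
gripper_width: 20.2
gripper_force: 25.0
```

move_arm(
  plan=[
    {"x":0,"y":0.8,"z":0,"rx":0,"ry":0,"rz":0},
    {"x":0,"y":0,"z":0,"rx":0,"ry":0,"rz":0},
    {"x":0,"y":0,"z":0,"rx":0,"ry":0,"rz":0},
  ],
)

```text
time_s: 13.05
ee_pos: [539.1, -240.9, 113.6]
ee_rot: [-179.9, 0.0, 52.3]
force: [2.8, -2.2, 0.2]
gripper_width: 19.8
gripper_force: 25.0
```

move_arm(
  plan=[
    {"x":0,"y":0,"z":3,"rx":0,"ry":0,"rz":0},
    {"x":0,"y":0,"z":2,"rx":0,"ry":0,"rz":0},
    {"x":0,"y":0,"z":0,"rx":0,"ry":0,"rz":0},
    {"x":0,"y":0,"z":0,"rx":0,"ry":0,"rz":0},
  ],
)

```text
time_s: 13.45
ee_pos: [539.1, -240.9, 108.2]
ee_rot: [-179.9, 0.0, 52.3]
force: [4.5, -3.7, -0.0]
gripper_width: 19.6
gripper_force: 25.0
```

move_arm(
  plan=[
    {"x":0.2,"y":1.5,"z":0,"rx":0,"ry":0,"rz":0},
    {"x":0,"y":0,"z":0,"rx":0,"ry":0,"rz":0},
    {"x":0,"y":0,"z":0,"rx":0,"ry":0,"rz":0},
  ],
)

```text
time_s: 13.75
ee_pos: [539.3, -241.0, 107.9]
ee_rot: [-179.7, 0.1, 52.3]
force: [0.7, -1.5, -0.7]
gripper_width: 19.7
gripper_force: 25.0
```

```bash
python3 - <<'E'
from workcell import *
s=state(); print(s['force'].round(2),s['torque'].round(2),s['ee_pos'].round(2),s['ee_rot'].round(2))
E
```

```text
[ 0.71 -1.52 -0.65] [-0.29 -0.05 -0.09] [ 539.35 -241.    107.92] [-1.7969e+02  6.0000e-02  5.2330e+01]
```

move_arm(
  plan=[
    {"x":0,"y":0.2,"z":2,"rx":0,"ry":0,"rz":0},
    {"x":0,"y":0,"z":2,"rx":0,"ry":0,"rz":0},
    {"x":0,"y":0,"z":0,"rx":0,"ry":0,"rz":0},
    {"x":0,"y":0,"z":0,"rx":0,"ry":0,"rz":0},
  ],
)

```text
time_s: 14.15
ee_pos: [539.7, -241.1, 105.8]
ee_rot: [-179.8, 0.0, 52.3]
force: [-1.9, 1.3, 9.5]
gripper_width: 19.9
gripper_force: 25.0
```

move_arm(
  plan=[
    {"x":0,"y":0,"z":1,"rx":0,"ry":0,"rz":0},
    {"x":0,"y":0,"z":0.8,"rx":0,"ry":0,"rz":0},
    {"x":0,"y":0,"z":0,"rx":0,"ry":0,"rz":0},
    {"x":0,"y":0,"z":0,"rx":0,"ry":0,"rz":0},
  ],
)

```text
time_s: 14.55
ee_pos: [539.8, -241.2, 105.3]
ee_rot: [-179.8, 0.0, 52.3]
force: [-4.4, 1.8, 15.5]
gripper_width: 19.5
gripper_force: 25.0
```

move_arm(
  plan=[
    {"x":0,"y":-0.8,"z":-1.5,"rx":0,"ry":0,"rz":0},
    {"x":0,"y":0,"z":0,"rx":0,"ry":0,"rz":0},
    {"x":0,"y":0,"z":0,"rx":0,"ry":0,"rz":0},
  ],
)

```text
time_s: 14.85
ee_pos: [539.6, -241.0, 105.8]
ee_rot: [-179.9, 0.0, 52.3]
force: [-1.2, 0.0, 9.4]
gripper_width: 19.8
gripper_force: 25.0
```

move_arm(
  plan=[
    {"x":0,"y":-0.3,"z":-1.2,"rx":0,"ry":0,"rz":0},
    {"x":0,"y":0,"z":0,"rx":0,"ry":0,"rz":0},
    {"x":0,"y":0,"z":0,"rx":0,"ry":0,"rz":-0.05},
    {"x":0,"y":0,"z":0,"rx":0,"ry":0,"rz":-0.05},
    {"x":0,"y":0,"z":0,"rx":0,"ry":0,"rz":0},
  ],
)

```text
time_s: 15.35
ee_pos: [539.6, -241.1, 106.0]
ee_rot: [-179.9, 0.0, 58.1]
force: [0.4, -1.6, 6.1]
gripper_width: 19.7
gripper_force: 25.0
```

move_arm(
  plan=[
    {"x":0,"y":0,"z":0,"rx":0,"ry":0,"rz":-0.04},
    {"x":0,"y":0,"z":0,"rx":0,"ry":0,"rz":-0.04},
    {"x":0,"y":0,"z":0,"rx":0,"ry":0,"rz":0},
  ],
)

```text
time_s: 15.65
ee_pos: [539.6, -241.3, 106.0]
ee_rot: [-179.9, 0.0, 62.7]
force: [-0.8, -1.6, 5.7]
gripper_width: 20.0
gripper_force: 25.0
```

move_arm(
  plan=[
    {"x":0,"y":0,"z":0,"rx":0,"ry":0,"rz":-0.04},
    {"x":0,"y":0,"z":0,"rx":0,"ry":0,"rz":-0.03},
    {"x":0,"y":0,"z":0,"rx":0,"ry":0,"rz":0},
  ],
)

```text
time_s: 15.95
ee_pos: [539.3, -241.6, 105.2]
ee_rot: [-179.8, 0.1, 66.7]
force: [0.3, -4.3, 1.8]
gripper_width: 19.9
gripper_force: 25.0
```

move_arm(
  plan=[
    {"x":0,"y":0,"z":0,"rx":0,"ry":0,"rz":-0.04},
    {"x":0,"y":0,"z":0,"rx":0,"ry":0,"rz":-0.03},
    {"x":0,"y":0,"z":0,"rx":0,"ry":0,"rz":0},
  ],
)

```text
time_s: 16.25
ee_pos: [539.3, -241.8, 105.1]
ee_rot: [-179.8, 0.1, 70.7]
force: [0.5, -5.0, 1.2]
gripper_width: 20.0
gripper_force: 25.0
```

move_arm(
  plan=[
    {"x":0,"y":0,"z":0,"rx":0,"ry":0,"rz":-0.04},
    {"x":0,"y":0,"z":0,"rx":0,"ry":0,"rz":-0.03},
    {"x":0,"y":0,"z":0,"rx":0,"ry":0,"rz":0},
  ],
)

```text
time_s: 16.55
ee_pos: [539.2, -242.0, 105.1]
ee_rot: [-179.8, 0.1, 74.7]
force: [-0.3, -7.0, 1.4]
gripper_width: 19.9
gripper_force: 25.0
```

It dropped at yaw ≈66: the force fell and z came down. I'll relieve the side load and lower.

move_arm(
  plan=[
    {"x":-1.2,"y":0.2,"z":0,"rx":0,"ry":0,"rz":0},
    {"x":0,"y":0,"z":1.5,"rx":0,"ry":0,"rz":0},
    {"x":0,"y":0,"z":1.5,"rx":0,"ry":0,"rz":0},
    {"x":0,"y":0,"z":0,"rx":0,"ry":0,"rz":0},
    {"x":0,"y":0,"z":0,"rx":0,"ry":0,"rz":0},
  ],
)

```text
time_s: 17.05
ee_pos: [539.2, -242.3, 101.9]
ee_rot: [-179.8, -0.0, 74.7]
force: [1.0, -5.3, -1.3]
gripper_width: 19.9
gripper_force: 25.0
```

```bash
python3 - <<'E'
from workcell import *
s=state(); print(s['force'].round(2),s['torque'].round(2),s['ee_pos'].round(2),s['ee_rot'].round(2),s['time_s'])
E
```

```text
[ 0.96 -5.28 -1.29] [-0.92  0.06 -0.01] [ 539.21 -242.31  101.91] [-179.81   -0.     74.68] 17.05
```

move_arm(
  plan=[
    {"x":-1.2,"y":0.3,"z":1,"rx":0,"ry":0,"rz":0},
    {"x":0,"y":0,"z":1.5,"rx":0,"ry":0,"rz":0},
    {"x":0,"y":0,"z":1.5,"rx":0,"ry":0,"rz":0},
    {"x":0,"y":0,"z":0,"rx":0,"ry":0,"rz":0},
    {"x":0,"y":0,"z":0,"rx":0,"ry":0,"rz":0},
  ],
)

```text
time_s: 17.55
ee_pos: [539.1, -242.8, 98.1]
ee_rot: [-179.8, -0.1, 74.7]
force: [0.0, -0.1, 0.1]
gripper_width: 20.2
gripper_force: 25.0
```

move_arm(
  plan=[
    {"x":0,"y":0,"z":1.5,"rx":0,"ry":0,"rz":0},
    {"x":0,"y":0,"z":1.5,"rx":0,"ry":0,"rz":0},
    {"x":0,"y":0,"z":0,"rx":0,"ry":0,"rz":0},
    {"x":0,"y":0,"z":0,"rx":0,"ry":0,"rz":0},
  ],
)

```text
time_s: 17.95
ee_pos: [539.2, -243.0, 95.7]
ee_rot: [-179.8, -0.1, 74.7]
force: [-1.1, 2.5, 3.9]
gripper_width: 19.7
gripper_force: 25.0
```

move_arm(
  plan=[
    {"x":0.5,"y":0,"z":1.5,"rx":0,"ry":0,"rz":0},
    {"x":0,"y":0,"z":1.5,"rx":0,"ry":0,"rz":0},
    {"x":0,"y":0,"z":0,"rx":0,"ry":0,"rz":0},
    {"x":0,"y":0,"z":0,"rx":0,"ry":0,"rz":0},
  ],
  squeeze=40,
)

```text
time_s: 18.35
ee_pos: [539.2, -242.9, 94.6]
ee_rot: [-179.9, -0.0, 74.7]
force: [-5.1, 3.0, 15.1]
gripper_width: 20.1
gripper_force: 40.0
```

move_arm(
  plan=[
    {"x":0,"y":0,"z":1.5,"rx":0,"ry":0,"rz":0},
    {"x":0,"y":0,"z":1,"rx":0,"ry":0,"rz":0},
    {"x":0,"y":0,"z":0,"rx":0,"ry":0,"rz":0},
    {"x":0,"y":0,"z":0,"rx":0,"ry":0,"rz":0},
  ],
)

```text
time_s: 18.75
ee_pos: [539.2, -242.9, 94.6]
ee_rot: [-179.9, 0.0, 74.7]
force: [-9.2, 5.1, 28.7]
gripper_width: 19.7
gripper_force: 40.0
```

It is hard against the boss: z holds at 94.6 while the force rises. I'll ease the push and turn anticlockwise.

move_arm(
  plan=[
    {"x":0.6,"y":-0.8,"z":-1.5,"rx":0,"ry":0,"rz":0},
    {"x":0,"y":0,"z":0,"rx":0,"ry":0,"rz":-0.06},
    {"x":0,"y":0,"z":0,"rx":0,"ry":0,"rz":-0.06},
    {"x":0,"y":0,"z":0,"rx":0,"ry":0,"rz":-0.06},
    {"x":0,"y":0,"z":0,"rx":0,"ry":0,"rz":-0.06},
    {"x":0,"y":0,"z":0,"rx":0,"ry":0,"rz":0},
    {"x":0,"y":0,"z":0,"rx":0,"ry":0,"rz":0},
  ],
)

```text
time_s: 19.45
ee_pos: [540.3, -243.4, 94.6]
ee_rot: [179.9, 0.1, 88.5]
force: [-2.2, 0.2, 16.7]
gripper_width: 19.9
gripper_force: 40.0
```

```bash
cat > s.py <<'E'
from workcell import *
s=state(); print(s['force'].round(2),s['torque'].round(2),s['ee_pos'].round(2),s['ee_rot'].round(2),s['time_s'],s['gripper_force'])
E
python3 s.py
```

```text
[-2.15  0.19 16.74] [0.1  0.68 0.17] [ 540.28 -243.38   94.6 ] [1.7989e+02 1.1000e-01 8.8460e+01] 19.45 40.0065815448761
```

move_arm(
  plan=[
    {"x":0,"y":0.4,"z":0,"rx":0,"ry":0,"rz":-0.06},
    {"x":0,"y":0.2,"z":0,"rx":0,"ry":0,"rz":-0.06},
    {"x":0,"y":0.2,"z":0,"rx":0,"ry":0,"rz":-0.06},
    {"x":0,"y":0,"z":0,"rx":0,"ry":0,"rz":0},
    {"x":0,"y":0,"z":0,"rx":0,"ry":0,"rz":0},
  ],
)

```text
time_s: 19.95
ee_pos: [540.8, -243.3, 94.6]
ee_rot: [179.9, 0.1, 98.8]
force: [-4.4, 0.8, 16.8]
gripper_width: 19.5
gripper_force: 40.0
```

```bash
python3 s.py
```

```text
[-4.36  0.77 16.85] [0.15 0.72 0.1 ] [ 540.78 -243.32   94.56] [1.7994e+02 1.2000e-01 9.8780e+01] 19.95 40.006141662597656
```

move_arm(
  plan=[
    {"x":0,"y":0.1,"z":0,"rx":0,"ry":0,"rz":-0.04},
    {"x":0,"y":0.1,"z":0,"rx":0,"ry":0,"rz":-0.03},
    {"x":0,"y":0,"z":0,"rx":0,"ry":0,"rz":0},
    {"x":0,"y":0,"z":0,"rx":0,"ry":0,"rz":0},
  ],
)

```text
time_s: 20.35
ee_pos: [541.0, -243.3, 94.6]
ee_rot: [179.9, 0.1, 102.8]
force: [-2.8, -0.3, 17.1]
gripper_width: 20.0
gripper_force: 40.0
```

```bash
python3 s.py
```

```text
[-2.79 -0.31 17.13] [0.19 0.72 0.04] [ 540.99 -243.26   94.59] [1.7995e+02 1.2000e-01 1.0278e+02] 20.35 40.00468611717224
```

move_arm(
  plan=[
    {"x":0,"y":0.1,"z":0,"rx":0,"ry":0,"rz":-0.04},
    {"x":0,"y":0,"z":0,"rx":0,"ry":0,"rz":0},
    {"x":0,"y":0,"z":0,"rx":0,"ry":0,"rz":0},
  ],
)

```text
time_s: 20.65
ee_pos: [541.1, -243.2, 94.5]
ee_rot: [180.0, 0.1, 105.1]
force: [-2.9, 1.1, 17.2]
gripper_width: 19.9
gripper_force: 40.0
```

```bash
python3 s.py
```

```text
[-2.93  1.07 17.24] [0.12 0.66 0.1 ] [ 541.07 -243.2    94.55] [1.7995e+02 1.2000e-01 1.0507e+02] 20.65 40.00497221946716
```

move_arm(
  plan=[
    {"x":0,"y":0,"z":0,"rx":0,"ry":0,"rz":-0.04},
    {"x":0,"y":0,"z":0,"rx":0,"ry":0,"rz":0},
    {"x":0,"y":0,"z":0,"rx":0,"ry":0,"rz":0},
  ],
)

```text
time_s: 20.95
ee_pos: [541.2, -243.2, 94.6]
ee_rot: [179.9, 0.1, 107.4]
force: [-3.2, -0.4, 16.2]
gripper_width: 19.6
gripper_force: 40.0
```

```bash
python3 s.py
```

```text
[-3.15 -0.43 16.15] [0.13 0.62 0.11] [ 541.2  -243.21   94.59] [1.7995e+02 1.3000e-01 1.0736e+02] 20.95 40.00489890575409
```

move_arm(
  plan=[
    {"x":0,"y":0.1,"z":0,"rx":0,"ry":0,"rz":-0.04},
    {"x":0,"y":0,"z":0,"rx":0,"ry":0,"rz":0},
    {"x":0,"y":0,"z":0,"rx":0,"ry":0,"rz":0},
  ],
)

```text
time_s: 21.25
ee_pos: [541.3, -243.2, 94.6]
ee_rot: [179.9, 0.1, 109.6]
force: [-3.2, -0.3, 16.8]
gripper_width: 20.0
gripper_force: 40.0
```

```bash
python3 s.py
```

```text
[-3.19 -0.26 16.8 ] [0.13 0.63 0.09] [ 541.28 -243.17   94.58] [1.7995e+02 1.2000e-01 1.0965e+02] 21.25 40.00488996505737
```

move_arm(
  plan=[
    {"x":0,"y":0,"z":0,"rx":0,"ry":0,"rz":-0.04},
    {"x":0,"y":0,"z":0,"rx":0,"ry":0,"rz":0},
    {"x":0,"y":0,"z":0,"rx":0,"ry":0,"rz":0},
  ],
)

```text
time_s: 21.55
ee_pos: [541.4, -243.1, 94.6]
ee_rot: [179.9, 0.1, 111.9]
force: [-2.9, 0.6, 16.5]
gripper_width: 19.5
gripper_force: 40.0
```

```bash
python3 s.py; python3 - <<'E'
from look import *
fs=[]
for n in('side','top'):
    f=cam(n)
    for l in('knob','knob_pointer','spindle_stop'):
        for m in landmark_of(n,l): print(n,l,round(m['p'],2),np.round(m['point'],1))
    i=f['img']; u,v=proj(f,(540,-241,70)).astype(int); fs.append(cv2.resize(i[v-25:v+25,u-25:u+25],(400,400),interpolation=cv2.INTER_CUBIC))
    print(proj(f,(540,-241,64)),proj(f,(534.5,-216.6,75)))
cv2.imwrite('pics/k.png',np.hstack(fs)[:,:,::-1])
E
```

```text
[-2.88  0.56 16.46] [0.23 0.61 0.08] [ 541.38 -243.12   94.57] [1.7994e+02 1.3000e-01 1.1194e+02] 21.55 40.00492036342621
side knob 0.52 [242.1 147.5]
side knob_pointer 0.84 [257.1 237.6]
side knob_pointer 0.66 [246.2 146. ]
side spindle_stop 0.64 [249.3 152.7]
[245.92601347 145.59561477] [246.69829108 145.39397942]
top knob 0.64 [218.  198.4]
top knob 0.48 [387.1 176.1]
top knob_pointer 0.54 [219.1 212.3]
top knob_pointer 0.49 [381.9 177.4]
top knob_pointer 0.17 [385.4 174. ]
top spindle_stop 0.8 [370.2 178.5]
[386.89468267 174.91456497] [379.41638154 176.68627047]
```

View pics/k.png

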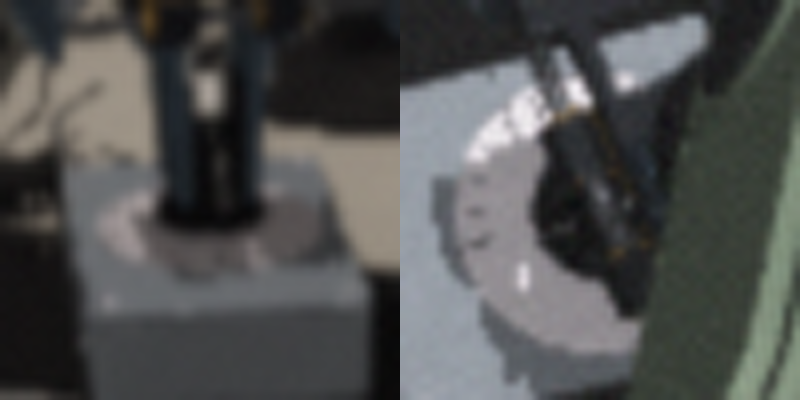

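The view shows the knob down on the boss between the fingers at left crop (210,215). In the top crop the lowest marks are at (475,240). There has been no stop reaction yet, so I'll keep turning gently.

move_arm(
  plan=[
    {"x":0,"y":0,"z":0,"rx":0,"ry":0,"rz":-0.03},
    {"x":0,"y":0,"z":0,"rx":0,"ry":0,"rz":0},
    {"x":0,"y":0,"z":0,"rx":0,"ry":0,"rz":0},
  ],
)

```text
time_s: 22.25
ee_pos: [541.4, -243.1, 94.6]
ee_rot: [179.9, 0.1, 113.7]
force: [-2.8, 0.8, 16.0]
gripper_width: 19.9
gripper_force: 40.0
```

```bash
python3 s.py
```

```text
[-2.78  0.79 15.98] [0.26 0.62 0.05] [ 541.43 -243.09   94.56] [1.7994e+02 1.3000e-01 1.1365e+02] 22.25 40.004616379737854
```

move_arm(
  plan=[
    {"x":0,"y":0,"z":0,"rx":0,"ry":0,"rz":-0.03},
    {"x":0,"y":0,"z":0,"rx":0,"ry":0,"rz":0},
    {"x":0,"y":0,"z":0,"rx":0,"ry":0,"rz":0},
  ],
)

```text
time_s: 22.55
ee_pos: [541.5, -243.1, 94.6]
ee_rot: [179.9, 0.1, 115.4]
force: [-2.0, 1.8, 17.1]
gripper_width: 19.7
gripper_force: 40.0
```

```bash
python3 s.py
```

```text
[-1.99  1.76 17.15] [0.2  0.58 0.07] [ 541.5  -243.06   94.6 ] [1.7993e+02 1.3000e-01 1.1537e+02] 22.55 40.004655718803406
```

move_arm(
  plan=[
    {"x":0,"y":0,"z":0,"rx":0,"ry":0,"rz":-0.03},
    {"x":0,"y":0,"z":0,"rx":0,"ry":0,"rz":0},
    {"x":0,"y":0,"z":0,"rx":0,"ry":0,"rz":0},
  ],
)

```text
time_s: 22.85
ee_pos: [541.6, -243.0, 94.6]
ee_rot: [179.9, 0.1, 117.1]
force: [-1.5, 0.8, 16.0]
gripper_width: 19.4
gripper_force: 40.0
```

```bash
python3 s.py; python3 - <<'E'
from look import *
f=cam('top')
# dial check: marks and axis, box yaw from top depth
P=unproj(f,*np.meshgrid(np.arange(512),np.arange(384)),f['z_map'])
f2=cam('wrist')
P=unproj(f2,*np.meshgrid(np.arange(512),np.arange(384)),f2['z_map'])
d=(abs(P[...,0]-541)<60)&(abs(P[...,1]+241)<60)&(f2['z_map']>0)&(P[...,2]>66)&(P[...,2]<78)
q=P[d]; print(len(q)); 
if len(q)>20: print(q.mean(0),q.min(0),q.max(0),np.percentile(q[:,2],[10,50,90]))
for l,h in(('knob_pointer',75.5),('spindle_stop',59),('level_box',4),('knob',64)):
    for m in landmark_of('wrist',l): print(l,round(m['p'],2),np.round(m['point']),atz(f2,*m['point'],h).round(1))
cv2.imwrite('pics/m.png',cv2.resize(f2['img'],(800,600))[:,:,::-1])
E
```

```text
[-1.52  0.84 16.01] [0.29 0.54 0.08] [ 541.56 -242.99   94.56] [1.7993e+02 1.3000e-01 1.1709e+02] 22.85 40.00461459159851
835
[ 531.28107973 -224.44108531   72.59151284] [ 514.22021158 -248.46540738   66.01453415] [ 559.77643822 -215.21299495   77.99501135] [69.69789006 72.85434732 74.82342935]
knob_pointer 0.84 [251. 197.] [ 527.9 -220.6   75.5]
knob_pointer 0.33 [250. 205.] [ 529.6 -225.5   75.5]
spindle_stop 0.82 [271. 162.] [ 530.7 -197.9   59. ]
level_box 0.97 [251. 206.] [ 538.6 -243.4    4. ]
knob 0.92 [255. 228.] [ 541.1 -241.4   64. ]
```

View pics/m.png

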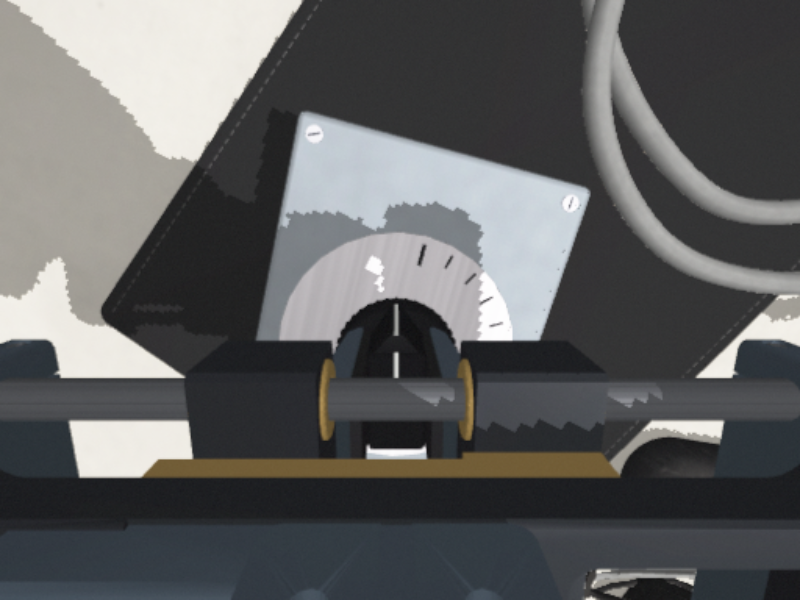

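The wrist view shows the pointer line (396,320) about 14° past the lowest mark (422,254). The D's play accounts for about 12°. I'll take one more small step to feel the stop.

move_arm(
  plan=[
    {"x":0,"y":0,"z":0,"rx":0,"ry":0,"rz":-0.03},
    {"x":0,"y":0,"z":0,"rx":0,"ry":0,"rz":0},
    {"x":0,"y":0,"z":0,"rx":0,"ry":0,"rz":0},
  ],
)

```text
time_s: 23.45
ee_pos: [541.6, -243.0, 94.6]
ee_rot: [179.9, 0.1, 118.8]
force: [-2.0, 1.9, 16.9]
gripper_width: 19.7
gripper_force: 40.0
```

```bash
python3 - <<'E'
from look import *
T=[]
for _ in range(6):
    f=cam('wrist'); s=state(); T.append(np.r_[s['force'],s['torque'],s['effort'][5]])
print(np.mean(T,0).round(3),s['ee_pos'].round(2),s['ee_rot'].round(2),s['time_s'])
for l,h in(('knob_pointer',75.5),('spindle_stop',59),('knob',64)):
    for m in landmark_of('wrist',l): print(l,round(m['p'],2),np.round(m['point']),atz(f,*m['point'],h).round(1))
# pointer line direction in the image (white pixels) and mark direction
g=f['img'].min(-1); v,u=np.nonzero(g[190:245,246:262]>120); print(np.polyfit(v,u,1)[0] if len(v)>5 else None,len(v))
E
```

```text
[-2.059  1.022 16.55   0.279  0.517  0.058  0.058] [ 541.63 -242.98   94.59] [1.7993e+02 1.4000e-01 1.1881e+02] 23.75
knob_pointer 0.75 [255. 196.] [ 529.2 -219.6   75.5]
spindle_stop 0.8 [271. 161.] [ 528.6 -197.3   59. ]
knob 0.78 [254. 229.] [ 540.8 -241.9   64. ]
-0.01877520885121424 107
```

The spindle must already be at its stop, since the overshoot exceeds the D's play. I'll back off within that play so the pointer sits near the mark, keep pressing, and check.

move_arm(
  plan=[
    {"x":0,"y":-0.1,"z":0.5,"rx":0,"ry":0,"rz":0.04},
    {"x":0,"y":-0.1,"z":0,"rx":0,"ry":0,"rz":0.04},
    {"x":0,"y":-0.1,"z":0,"rx":0,"ry":0,"rz":0.04},
    {"x":0,"y":-0.1,"z":0,"rx":0,"ry":0,"rz":0.04},
    {"x":0,"y":0,"z":0,"rx":0,"ry":0,"rz":0},
    {"x":0,"y":0,"z":0,"rx":0,"ry":0,"rz":0},
    {"x":0,"y":0,"z":0,"rx":0,"ry":0,"rz":0},
  ],
)

```text
time_s: 24.6
ee_pos: [541.2, -243.2, 94.6]
ee_rot: [179.9, 0.1, 109.6]
force: [-2.5, 0.8, 20.2]
gripper_width: 19.9
gripper_force: 40.0
```

```bash
python3 s.py; python3 - <<'E'
from look import *
f=cam('wrist')
for l,h in(('knob_pointer',75.5),('spindle_stop',59),('knob',64)):
    for m in landmark_of('wrist',l): print(l,round(m['p'],2),np.round(m['point']),atz(f,*m['point'],h).round(1))
P=unproj(f,*np.meshgrid(np.arange(512),np.arange(384)),f['z_map'])
C=np.array([541,-241.2]); r=np.hypot(P[...,0]-C[0],P[...,1]-C[1]); a=np.degrees(np.arctan2(P[...,1]-C[1],P[...,0]-C[0]))
ok=f['z_map']>0
for n,lo,hi in(('skirt',21.5,24),('dial',30,48),('boxtop',60,66)):
    m=ok&(r>lo)&(r<hi)&(a>75)&(a<130)&(P[...,2]<80); print(n,m.sum(),np.percentile(P[m][:,2],[10,50,90]).round(1))
E
```

```text
[-2.52  0.79 20.17] [ 0.31  0.73 -0.15] [ 541.23 -243.16   94.57] [1.7990e+02 1.3000e-01 1.0961e+02] 24.6 40.00594675540924
knob_pointer 0.83 [253. 195.] [ 531.3 -217.8   75.5]
spindle_stop 0.55 [264. 159.] [ 531.  -196.5   59. ]
spindle_stop 0.51 [252. 230.] [ 540.2 -245.    59. ]
knob 0.82 [257. 229.] [ 542.3 -241.6   64. ]
skirt 113 [72.4 73.6 74.8]
dial 1588 [60.1 60.9 61.7]
boxtop 902 [57.7 58.6 59.4]
```

Confirmed: the skirt top is 15.0 mm above the box top, so the underside is at 60.0 mm. The pointer is about 6° past the mark, the push is 20 N and the grip 40 N. Handing in.

```bash
python3 -c "
from workcell import *
print(job_done())"
```

```text
the job is handed in; nothing more can be done
None
```

The job is handed in, with no verdict reported back: the knob is on the spindle with its D over the flat, pressed home (underside measured level with the boss) and held at 40 N. I didn't feel a clear stop; I turned to about 16° past the lowest mark, more than the D's estimated play, then backed off to leave the pointer about 7° past the mark.

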